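# Lock the sample cup into the tempering jacket

## Robot

A 6-joint arm with a two-finger parallel gripper is mounted at the origin on a cart in front of the work surface, level with it; the furniture and walls round the work are solid. World frame = base frame: x ahead of the robot, y to its left, z up, the work surface at z = 0. Lengths are in m, angles in rad, forces in N, time in s.
With the tool pointing down it reaches from about 0.3 to 0.875 m from the base axis. Payload 6.4 kg.
Tool frame: the origin (TCP) lies at the centre of the arm's flange, where the gripper is bolted on; the fingertips stand 173 mm ahead of it and the grasp point (between the pads) lies ctrl.grip_point_offset ahead of it (ctrl.grip_point_offset is the distance from the TCP to the grasp point, in m); z points along the fingers, y is the direction in which the jaws open and shut (so a half turn about z gives the same grasp; the last joint's range is limited). The gripper opens to 85 mm and grips with 20 to 120 N. Pads are 22 mm wide; open, the fingers measure 114 mm over their backs; the gripper's body (76 mm by 85 mm) begins 54 mm behind the grasp point. The pads swing forward as they close: fully open they stand 13 mm farther back than shut.
Start: joints at [1.091, 0.181, 1.607, -0, 1.354, -0.206], TCP at [0.155, 0.554, 0.405] pointing down, gripper open.
Joint ranges: [-2.99, 2.99], [-0.89, 2.07], [0.3, 2.58], [-1.14, 4.28], [0, 2.63], [-3.12, 3.12]. Speed limits (rad/s): [2.57, 2.57, 3.01, 3.14, 3.14, 3.14].

## Interface

Orientations are given as a unit quaternion [w, x, y, z].
In Python, from bench import ctrl, cams, boxes_of, landmark_of gives the robot as it stands.
- The arm moves only by the shell command python3 -m handwheel 'ROWS'. ROWS is JSON, a list of rows, each an object with "offset": the shift along the tool's x, y, z in m, a list of three; "spin": the turn about the tool's z in degrees; "grip": the opening, from 0 (shut) to 1 (fully open). A call has 1 to 20 rows; each row is the pose to reach, as a shift and turn from the pose commanded when the call began, along the tool's axes at that moment; what a row does not reach only later rows make up. A row lasts 1/8 s, in which the tool goes at most 62.5 mm and 10.7 degrees, less where a joint would pass 70% of its speed; a pose out of reach is approached as far as the arm can. A call with a gripper value outside its range is refused whole. The fingers move at their own pace and stop on an object; the grip force is fixed at half the most. Time passes only in rows, so rows that repeat a pose let the fingers close. It gives the time, the measured TCP pose, the force and the opening at its end, in the units of the state.
- ctrl.get_obs(): the state, without advancing time (a new reading comes with each control period).
- cams.camera(name): name is "scene" or "top" or "wrist"; returns a dict with "color" (384x512x3 uint8, red, green, blue), "camera_matrix" (3x3 intrinsics, pixels), "view" (4x4, takes a point from world to camera coordinates); the wrist camera has in their place "tool_from_camera" (4x4, takes a point from camera to tool coordinates, whose origin is the TCP and whose axes are the flange's). Camera axes: x right, y up, looking along -z (the intrinsics and any distortion apply to the point x, -y, -z); pixel columns grow to the right and rows downward; lengths in m; the calibration is good to about 2 mm. A picture is of the moment at which its call begins: read the wrist's pose just before it. There is no depth.
- ctrl.hand_in(): hands the job in, once; it reports no verdict.
Trained networks look in a picture, given as the dict that the camera call returned (one of the last four; its "shot" number tells which), for a name from the list of things; names that differ only in an ending like _2 or _b are one class to them, and where a whole thing is asked for, a point or a joint stands for the part that bears it (a point fixed in the world has none). Each returns a list of dicts, best first, with "confidence" (0 to 1); they miss things now and then, are a little off and sometimes report something else, mostly with a low value. They report only what shows in the picture. A call takes as long as a camera call. They do not tell look-alikes from the thing itself.
- boxes_of(picture, thing): "uv" ([column, row] in pixels, amid what is visible of it).
- landmark_of(picture, thing): "uv" ([column, row] in pixels: a listed point, or the origin of a listed thing).
The state is a dict: "time_s": time; "q": joint angles; "dq": joint speeds; "joint_efforts": joint torques, N m; "eef_pos": TCP position; "eef_rot": TCP orientation; "wrist_force": force on the tool from outside, world axes, zero at the start; "torque": the same for the moment, N m; "opening": opening from 0.0 (shut) to 1.0 (fully open).
Only numpy, scipy, OpenCV 4.12 (cv2) and the standard library are available. Lean on these libraries where they do the work, as an engineer would, in place of code of your own. Each camera call takes 0.05 s, during which the arm holds its last target.

## Task

Load the empty steel sample cup into the tempering jacket: lower it upright with its two side lugs through the two slots of the bayonet ring, push it fully down against the spring plate, and turn it clockwise (seen from above) until it stops. Then let go, so that it springs up into the notches and stays locked; leave the beaker, the vials and the stopwatch where they stand.

Things in the scene. Friction and masses are not known exactly. Their poses are not given: they have to be found in the camera images.
- cup_grip (a point): Sample cup, steel, loose, 0.2-0.33 kg, 120 mm high, starts upright, mouth up. Point on its axis 95 mm above its underside, half-way up the eight-sided head (46 mm across flats, 67 to 120 mm above the underside) by which it is grasped, on two opposite flats. Flats face x, y and between. Body below: 43 mm diameter, lowest 12 mm tapering to 33 mm. z up; x through the two lugs.
- cup_lugs (a point): Same axes; point on the cup's axis, at the underside of its two lugs, 50 mm above the cup's underside (45 mm below cup_grip). The lugs, alike and opposite, stick out along +x and -x to 36 mm from the axis, 16 mm wide, 8 mm high. Turned by half a turn the cup fits just as well.
- jacket_mouth (a point): Tempering jacket, fixed: upright grey cylinder, 115 mm diameter, 80 mm high, 136 mm round foot, steel bayonet ring on top, two hose barbs at its +x side reaching 82 mm out. Point: centre of the bore (48 mm diameter) at the ring's top, 80 mm above the worktop. Two slots in the ring along +x and -x take the lugs: 21 mm wide at the bore, wider outward, to 40 mm from the axis. z up.
- jacket_groove (a point): Same axes, 20 mm below jacket_mouth: level of the groove floor on which the lugs land when fully pushed down (cup_grip then 25 mm above jacket_mouth). Less than 3 mm above it they clear the ring and turn, only clockwise seen from above, about 72 degrees to a stop. Put in without force the cup rests on the spring plate, cup_grip 40 mm above jacket_mouth.
- jacket_lock (a point): Same point as jacket_mouth; its x axis shows where the lugs lie when locked: 68 degrees clockwise (from above) of the slots. There the ring's underside has notches 4 mm deep, leaving the lugs about 4 degrees either way, on to the stop; let go there, the cup rises 7 mm (cup_grip 32 mm above this point), and is locked.
- spring_plate (a joint): Round plate in the bottom of the jacket's bore, pushed down by the cup's underside, in m: 0 at the top (25 mm above the worktop), 0.008 with the cup locked, 0.015 with the lugs on the groove floor. A damped spring pushes it up with about 5 N at 0, 10 N when locked, 14 N fully down.
- beaker_top (a point): Bystander: empty glass beaker, 60 mm wide, 54 mm high, loose; the point is the centre of its rim.
- vial_amber_mid (a point): Bystander: white-capped sample vial, 21 mm in diameter, 51 mm high, standing loose; the point is its centre.
- vial_dark_mid (a point): Bystander: black-capped sample vial, 21 mm in diameter, 51 mm high, standing loose; the point is its centre.
- stopwatch_mid (a point): Bystander: black stopwatch lying flat, 61x69x18 mm, loose; the point is its centre.
- grey_controller: Obstacle: fixed grey bench controller box, 235 mm along x, 310 mm along y, 150 mm high, standing between the cup and the jacket; origin at the centre of its underside. Knob and rocker on its front (-x) play no part.
- binder_0: Obstacle: fixed dark lever-arch binder standing upright behind the jacket, 285 mm along x, 75 mm along y, 318 mm high; origin at the centre of its underside. The gripper starts to the left of it.
Mind the look-alikes: they are no part of the job. Leave any orange look-alike of the part that bears cup_grip alone.

How it is judged:
By the outcome, as a careful person would: the job done as asked, in the order asked, and still so for the second after the job is handed in, with the robot touching nothing.
It also fails if it takes over 58 s, if anything falls off the work surface, if the arm or the gripper's body presses on something with over 40 N, if the wrist force passes 120 N, or if a joint passes its speed limit or range.

## Working session

There is one attempt and no reset: what is moved stays moved. The work goes in short steps, Python scripts to look and compute and a shell command to move; the robot and the scene stay as the last step left them, time stands still between calls to the robot, and variables do not carry over. Pictures are saved under pics/ and viewed, and the job is handed in when it is done.

```bash
ls; mkdir -p pics; cat > h.py <<'E'
from bench import ctrl,cams,boxes_of,landmark_of
import numpy as np,cv2
def save(p,n): cv2.imwrite('pics/'+n+'.png',cv2.cvtColor(p['color'],cv2.COLOR_RGB2BGR))
E
python3 - <<'E'
from h import *
o=ctrl.get_obs()
print({k:np.round(v,3).tolist() for k,v in o.items()},ctrl.grip_point_offset)
T=['cup_grip','cup_lugs','jacket_mouth','jacket_lock','beaker_top','vial_amber_mid','vial_dark_mid','stopwatch_mid','grey_controller','binder_0']
for c in ['scene','top','wrist']:
    p=cams.camera(c); save(p,c+'0'); print(c,[k for k in p if k!='color'],np.round(p['camera_matrix'],1).tolist())
    if c!='wrist': print(np.round(p['view'],3).tolist())
    for t in T:
        print(t,[(np.round(d['uv']).tolist(),round(d['confidence'],2)) for d in landmark_of(p,t)[:4]],'box',[(np.round(d['uv']).tolist(),round(d['confidence'],2)) for d in boxes_of(p,t)[:4]] if t in('cup_grip',) else '')
E
```

```text
pics
{'time_s': 0.0, 'q': [1.091, 0.182, 1.608, 0.0, 1.354, -0.206], 'dq': [-0.0, -0.001, 0.001, -0.001, 0.001, 0.0], 'joint_efforts': [0.0, -44.486, -35.134, -0.0, 0.009, 0.0], 'eef_pos': [0.155, 0.553, 0.404], 'eef_rot': [-0.0, 0.136, 0.991, -0.001], 'wrist_force': [-0.856, 0.642, -0.066], 'torque': [-0.017, 0.033, -0.052], 'opening': 1.001} 0.1547
scene ['camera_matrix', 'view', 'shot'] [[487.3, 0.0, 246.3], [0.0, 487.3, 187.8], [0.0, 0.0, 1.0]]
[[-0.902, -0.432, 0.023, 0.49], [0.237, -0.449, 0.861, -0.212], [-0.361, 0.782, 0.507, -1.316], [0.0, 0.0, 0.0, 1.0]]
cup_grip [([278.0, 147.0], 0.79)] box [([279.0, 149.0], 0.52)]
cup_lugs [([275.0, 160.0], 0.56)] box 
jacket_mouth [([235.0, 264.0], 0.87)] box 
jacket_lock [([236.0, 266.0], 0.77)] box 
beaker_top [([250.0, 154.0], 0.61), ([234.0, 266.0], 0.38)] box 
vial_amber_mid [([173.0, 252.0], 0.58)] box 
vial_dark_mid [([181.0, 254.0], 0.55)] box 
stopwatch_mid [] box 
grey_controller [([186.0, 252.0], 0.53)] box 
binder_0 [] box 
top ['camera_matrix', 'view', 'shot'] [[457.6, 0.0, 260.4], [0.0, 457.6, 193.7], [0.0, 0.0, 1.0]]
[[0.0
[... 198 characters left out ...]
([375.0, 184.0], 0.62)]
cup_lugs [([373.0, 187.0], 0.88), ([377.0, 247.0], 0.6)] box 
jacket_mouth [([160.0, 237.0], 0.84)] box 
jacket_lock [([159.0, 235.0], 0.87)] box 
beaker_top [([365.0, 158.0], 0.74)] box 
vial_amber_mid [([177.0, 168.0], 0.43)] box 
vial_dark_mid [([187.0, 172.0], 0.59)] box 
stopwatch_mid [([316.0, 169.0], 0.81)] box 
grey_controller [] box 
binder_0 [] box 
wrist ['camera_matrix', 'tool_from_camera', 'shot'] [[307.2, 0.0, 253.9], [0.0, 307.2, 195.9], [0.0, 0.0, 1.0]]
cup_grip [] box []
cup_lugs [] box 
jacket_mouth [] box 
jacket_lock [] box 
beaker_top [] box 
vial_amber_mid [] box 
vial_dark_mid [] box 
stopwatch_mid [] box 
grey_controller [] box 
binder_0 [] box
```

```bash
python3 - <<'E'
import cv2
a=cv2.imread('pics/top0.png'); cv2.imwrite('pics/cropA.png',cv2.resize(a[120:290,290:440],None,fx=3.5,fy=3.5,interpolation=2)); cv2.imwrite('pics/cropB.png',cv2.resize(a[130:290,90:260],None,fx=3.5,fy=3.5,interpolation=2))
E
```

```text
(no output)
```

View pics/scene0.png

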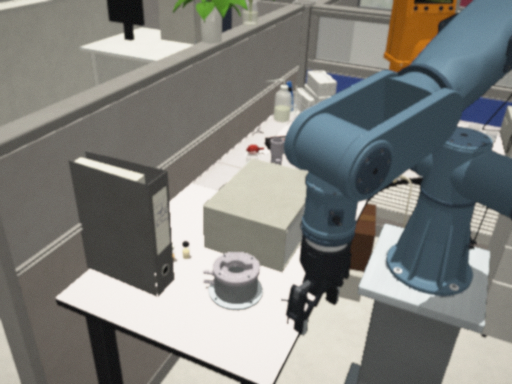

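View pics/top0.png

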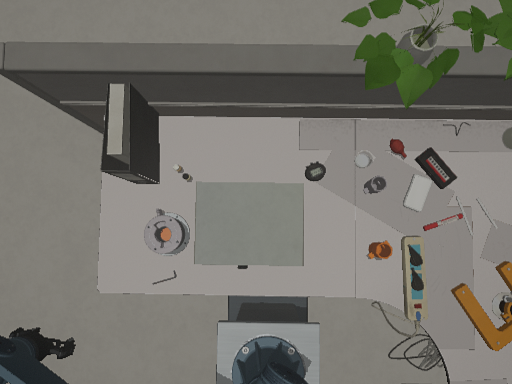

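View pics/wrist0.png

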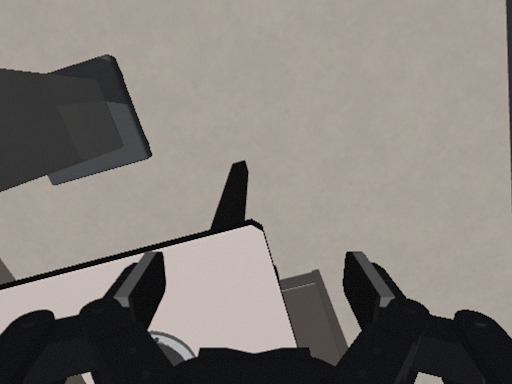

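```bash
sleep 0
```

```text
(no output)
```

View pics/cropA.png

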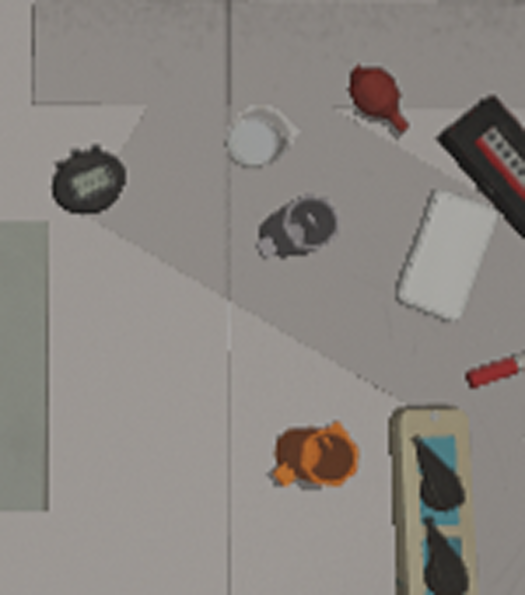

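View pics/cropB.png

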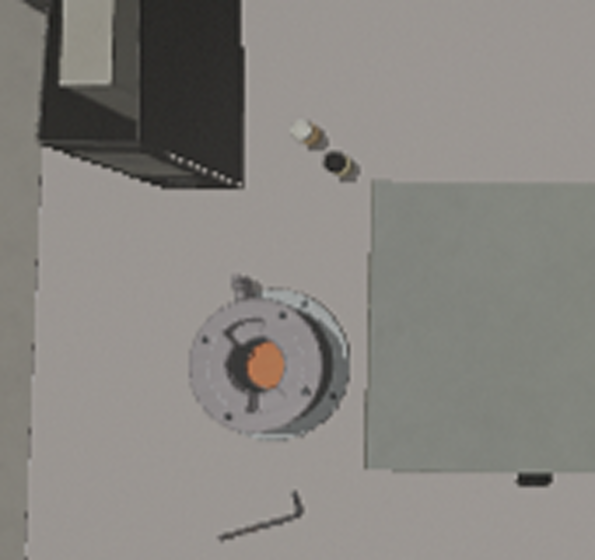

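Candidates for the cup in the top picture are the steel cup at (375,184), the orange look-alike cup at (380,249) and the glass beaker at (364,158). I choose the steel cup: the crop shows a grey hollow head with a lug pointing to the lower left. The jacket is at (165,232) with its barbs upward, and something orange shows inside its bore.

```bash
cat >> h.py <<'E'
def ray(p,uv,T=None):
    K=p['camera_matrix']; d=np.array([(uv[0]-K[0,2])/K[0,0],-(uv[1]-K[1,2])/K[1,1],-1.])
    M=np.linalg.inv(p['view']) if 'view' in p else T@p['tool_from_camera']
    return M[:3,3],M[:3,:3]@d
def atz(p,uv,z,T=None):
    c,d=ray(p,uv,T); return c+d*(z-c[2])/d[2]
def tcpT():
    from scipy.spatial.transform import Rotation as R
    o=ctrl.get_obs(); q=o['eef_rot']; T=np.eye(4); T[:3,:3]=R.from_quat([q[1],q[2],q[3],q[0]]).as_matrix(); T[:3,3]=o['eef_pos']; return T
def proj(p,X,T=None):
    M=p['view'] if 'view' in p else np.linalg.inv(T@p['tool_from_camera'])
    x=M[:3,:3]@X+M[:3,3]; K=p['camera_matrix']; return np.array([K[0,2]+K[0,0]*x[0]/-x[2],K[1,2]-K[1,1]*x[1]/-x[2]])
E
python3 - <<'E'
from h import *
s=cams.camera('scene');t=cams.camera('top')
for n,z,uv in [('grip',.095,(377,181)),('lugs',.05,(373,187)),('mouth',.08,(160,237)),('orange',.05,(377,247)),('beaker',.054,(365,158)),('stopw',.009,(316,169)),('vA',.025,(177,168)),('vD',.025,(187,172)),('boxL',.15,(196,266)),('boxR',.15,(303,182)),('binder top near',.318,(130,176)),('binder b',0,(159,184)),('vialA',.05,(177,168))]:
    print(n,np.round(atz(t,uv,z),3))
for n,z,uv in [('grip',.095,(278,147)),('lugs',.05,(275,160)),('mouth',.08,(235,264)),('vD',.025,(186,254))]:
    print('S',n,np.round(atz(s,uv,z),3))
E
```

```text
grip [ 0.589 -0.317  0.095]
lugs [ 0.575 -0.315  0.05 ]
mouth [0.415 0.326 0.08 ]
orange [ 0.393 -0.326  0.05 ]
beaker [ 0.664 -0.29   0.054]
stopw [ 0.634 -0.145  0.009]
vA [0.63  0.292 0.025]
vD [0.618 0.26  0.025]
boxL [0.336 0.206 0.15 ]
boxR [ 0.577 -0.093  0.15 ]
binder top near [0.569 0.351 0.318]
binder b [0.581 0.353 0.   ]
vialA [0.627 0.287 0.05 ]
S grip [ 0.57  -0.308  0.095]
S lugs [ 0.572 -0.293  0.05 ]
S mouth [0.424 0.317 0.08 ]
S vD [0.588 0.279 0.025]
```

```bash
python3 - <<'E'
from h import *
p=cams.camera('wrist');print(np.round(p['tool_from_camera'],3)); T=tcpT();print(np.round(T,3))
# ground point at image center if TCP at z
c,d=ray(p,(256,192),np.eye(4)); print(c,d)
# offset (tool frame) so that camera axis hits mouth
R=T[:3,:3]
for goal in [(.42,.321,.42)]:
    print(R.T@(np.array(goal)-T[:3,3]))
E
```

```text
[[-0.     0.954  0.301  0.077]
 [ 1.     0.     0.     0.   ]
 [ 0.     0.301 -0.954  0.03 ]
 [ 0.     0.     0.     1.   ]]
[[-0.963  0.27   0.     0.155]
 [ 0.27   0.963 -0.     0.554]
 [-0.    -0.    -1.     0.405]
 [ 0.     0.     0.     1.   ]]
[0.07674546 0.00026152 0.029992  ] [-0.2886962   0.00643218  0.95750593]
[-0.31757728 -0.15241394 -0.0152974 ]
```

```bash
python3 -m handwheel '[{"offset":[0,0,-0.05],"spin":0,"grip":1},{"offset":[-0.06,-0.03,-0.06],"spin":0,"grip":1},{"offset":[-0.11,-0.055,-0.06],"spin":0,"grip":1},{"offset":[-0.16,-0.08,-0.06],"spin":0,"grip":1},{"offset":[-0.21,-0.105,-0.06],"spin":0,"grip":1},{"offset":[-0.26,-0.13,-0.06],"spin":0,"grip":1},{"offset":[-0.30,-0.145,-0.06],"spin":0,"grip":1},{"offset":[-0.318,-0.152,-0.06],"spin":0,"grip":1},{"offset":[-0.318,-0.152,-0.06],"spin":0,"grip":1},{"offset":[-0.318,-0.152,-0.06],"spin":0,"grip":1},{"offset":[-0.318,-0.152,-0.06],"spin":0,"grip":1}]'
python3 - <<'E'
from h import *
T=tcpT(); p=cams.camera('wrist'); save(p,'w1'); np.savez('w1.npz',T=T,c=p['tool_from_camera'],K=p['camera_matrix'])
print(np.round(T,3))
for t in ['jacket_mouth','jacket_lock','jacket_groove']:
    for d in landmark_of(p,t)[:2]: print(t,d['uv'],d['confidence'],atz(p,d['uv'],.08,T))
E
```

```text
time_s: 3.32
eef_pos: [0.4195, 0.3223, 0.4647]
eef_rot: [-0.0, 0.135, 0.991, 0.0]
wrist_force: [0.6, -0.5, -0.2]
opening: 0.998
[[-0.963  0.268 -0.     0.419]
 [ 0.268  0.963  0.     0.322]
 [ 0.     0.    -1.     0.465]
 [ 0.     0.     0.     1.   ]]
jacket_mouth [250.2, 165.6] 0.69 [0.41615686 0.31886662 0.08      ]
jacket_lock [252.5, 167.3] 0.55 [0.41884018 0.32091937 0.08      ]
jacket_groove [251.4, 165.0] 0.97 [0.41584607 0.32041802 0.08      ]
```

View pics/w1.png

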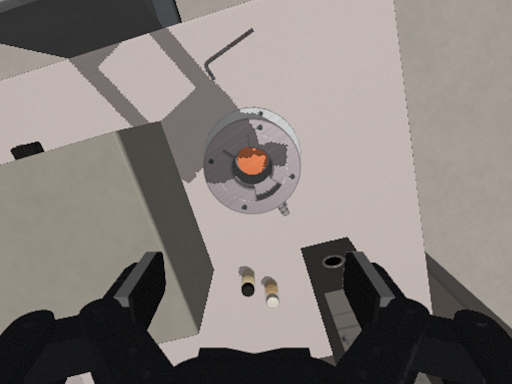

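```bash
cat >> h.py <<'E'
def rectify(p,T,c,z,half=.08,n=640):
    # ortho map at height z; image right=+x world, up=+y world
    g=(np.arange(n)+.5)/n*2*half-half
    X,Y=np.meshgrid(c[0]+g,c[1]-g); P=np.stack([X,Y,np.full_like(X,z)],-1)
    M=np.linalg.inv(T@p['tool_from_camera']) if 'tool_from_camera' in p else p['view']
    x=P@M[:3,:3].T+M[:3,3]; K=p['camera_matrix']
    u=K[0,2]+K[0,0]*x[...,0]/-x[...,2]; v=K[1,2]-K[1,1]*x[...,1]/-x[...,2]
    return cv2.cvtColor(cv2.remap(p['color'],u.astype(np.float32),v.astype(np.float32),cv2.INTER_CUBIC),cv2.COLOR_RGB2BGR)
E
cat > r1.py <<'E'
from h import *
im=cv2.cvtColor(cv2.imread('pics/w1.png'),cv2.COLOR_BGR2RGB); f=np.load('w1.npz')
p=dict(color=im,tool_from_camera=f['c'],camera_matrix=f['K'])
r=rectify(p,f['T'],(.418,.320),.08,n=600)
# 3.75px/mm
for R in (24,40,57.5): cv2.circle(r,(300,300),int(R*3.75),(0,255,0),1)
cv2.imwrite('pics/r1.png',r)
E
python3 r1.py
```

```text
(no output)
```

View pics/r1.png

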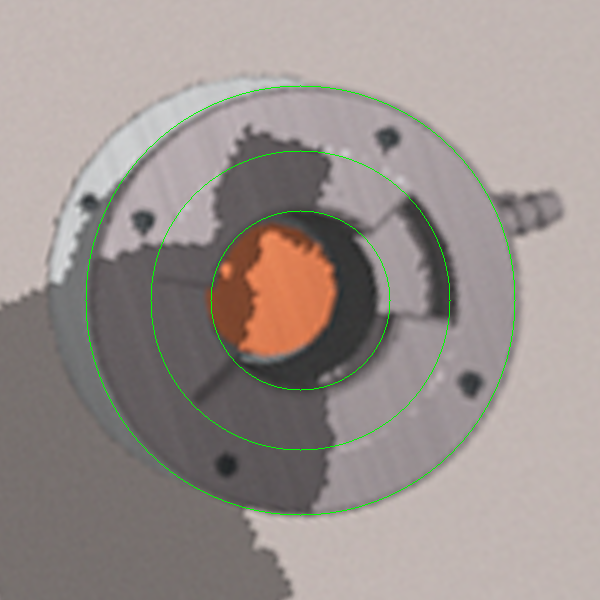

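The picture shows the ring, with its slot sectors centred at about 18° and 197° in world yaw, and four screws that put the centre at (0.4195, 0.3195). The orange at (252,160) is the spring plate in the bore. Next I go over the steel cup.

```bash
python3 -m handwheel '[{"offset":[-0.03,-0.05,0],"spin":0,"grip":1},{"offset":[-0.06,-0.105,0],"spin":0,"grip":1},{"offset":[-0.09,-0.158,0],"spin":0,"grip":1},{"offset":[-0.12,-0.21,0],"spin":0,"grip":1},{"offset":[-0.15,-0.263,0],"spin":0,"grip":1},{"offset":[-0.18,-0.316,0],"spin":0,"grip":1},{"offset":[-0.21,-0.369,0],"spin":0,"grip":1},{"offset":[-0.24,-0.421,0],"spin":0,"grip":1},{"offset":[-0.27,-0.474,0],"spin":0,"grip":1},{"offset":[-0.3,-0.527,0],"spin":0,"grip":1},{"offset":[-0.315,-0.555,0],"spin":0,"grip":1},{"offset":[-0.324,-0.569,0],"spin":0,"grip":1},{"offset":[-0.324,-0.569,0],"spin":0,"grip":1},{"offset":[-0.324,-0.569,0],"spin":0,"grip":1},{"offset":[-0.324,-0.569,0],"spin":0,"grip":1}]'
cat > r2.py <<'E'
from h import *
import sys
n=sys.argv[1]
T=tcpT(); p=cams.camera('wrist'); save(p,n); np.savez(n+'.npz',T=T,c=p['tool_from_camera'],K=p['camera_matrix'])
print(np.round(T,3),ctrl.get_obs()['time_s'])
for t,z in [('cup_grip',.095),('cup_lugs',.05),('beaker_top',.054)]:
    for d in landmark_of(p,t)[:3]: print(t,d['uv'],d['confidence'],atz(p,d['uv'],z,T))
E
python3 r2.py w2
```

```text
time_s: 5.4
eef_pos: [0.5788, -0.3127, 0.4652]
eef_rot: [0.0, 0.136, 0.991, -0.0]
wrist_force: [-0.4, -0.0, 0.5]
opening: 1.0
[[-0.963  0.269  0.     0.579]
 [ 0.269  0.963 -0.    -0.313]
 [-0.    -0.    -1.     0.465]
 [ 0.     0.     0.     1.   ]] 5.45
cup_grip [253.4, 167.0] 0.88 [ 0.57527356 -0.31214638  0.095     ]
cup_lugs [251.6, 165.3] 0.64 [ 0.58184027 -0.31645602  0.05      ]
beaker_top [285.8, 217.1] 0.63 [ 0.6606932  -0.29138093  0.054     ]
beaker_top [384.8, 154.6] 0.48 [ 0.61266905 -0.15242066  0.054     ]
```

View pics/w2.png

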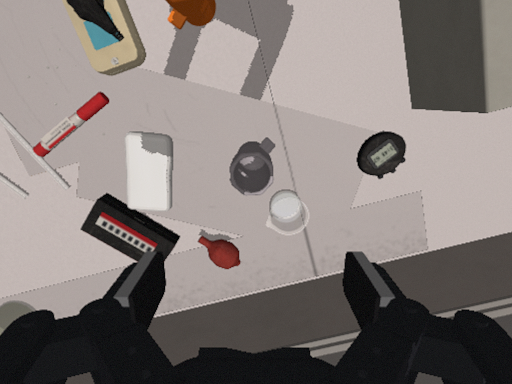

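```bash
cat > r3.py <<'E'
from h import *
import sys
n=sys.argv[1]; c=eval(sys.argv[2]); yaw=float(sys.argv[3])
im=cv2.cvtColor(cv2.imread('pics/'+n+'.png'),cv2.COLOR_BGR2RGB); f=np.load(n+'.npz')
p=dict(color=im,tool_from_camera=f['c'],camera_matrix=f['K'])
out=[]
for z in (.12,.058):
    r=rectify(p,f['T'],c,z,half=.05,n=390); s=3.9
    if z==.12:
        a=np.radians(yaw+22.5+45*np.arange(8)); R=23/np.cos(np.pi/8)
        cv2.polylines(r,[np.int32(np.stack([195+s*R*np.cos(a),195-s*R*np.sin(a)],-1))],True,(0,255,0),1)
    else:
        L=np.array([[21,8],[36,8],[36,-8],[21,-8]]); 
        for k in (0,180):
            b=np.radians(yaw+k); q=L@np.array([[np.cos(b),np.sin(b)],[-np.sin(b),np.cos(b)]])
            cv2.polylines(r,[np.int32(np.stack([195+s*q[:,0],195-s*q[:,1]],-1))],True,(0,255,0),1)
    out.append(r)
cv2.imwrite('pics/'+sys.argv[4]+'.png',np.hstack(out))
E
python3 r3.py w2 '(.580,-.3145)' 205 r2
```

```text
(no output)
```

View pics/r2.png

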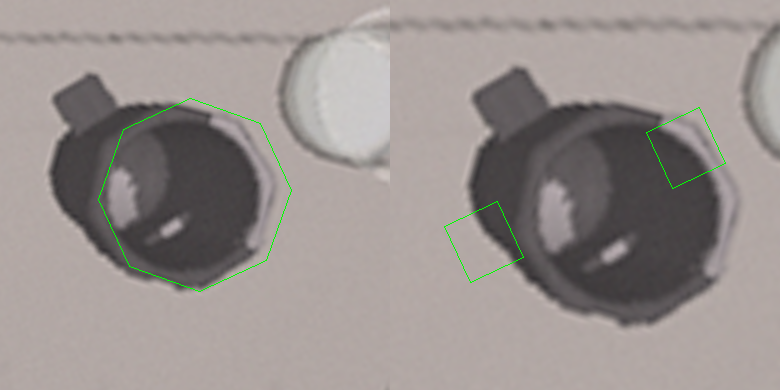

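```bash
python3 r3.py w2 '(.578,-.3145)' 125 r2b
```

```text
(no output)
```

View pics/r2b.png

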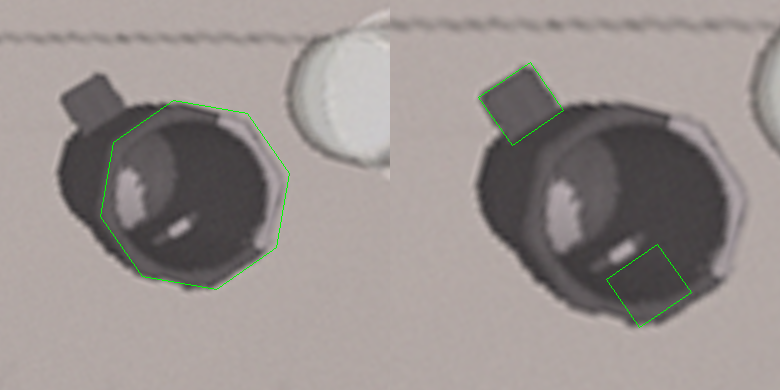

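The lug overlay fits at yaw 125°, with the cup axis at about (0.577, -0.3145). The orange cup is clearly separate, at the top of the image (190,8). I descend with the jaws at yaw 80°, square to a pair of flats.

```bash
python3 -m handwheel '[{"offset":[0.0015,-0.002,0.03],"spin":-5.6,"grip":1},{"offset":[0.0015,-0.002,0.08],"spin":-5.6,"grip":1},{"offset":[0.0015,-0.002,0.13],"spin":-5.6,"grip":1},{"offset":[0.0015,-0.002,0.17],"spin":-5.6,"grip":1},{"offset":[0.0015,-0.002,0.2],"spin":-5.6,"grip":1},{"offset":[0.0015,-0.002,0.215],"spin":-5.6,"grip":1},{"offset":[0.0015,-0.002,0.215],"spin":-5.6,"grip":1},{"offset":[0.0015,-0.002,0.215],"spin":-5.6,"grip":1}]' && python3 r2.py w3
```

```text
time_s: 6.6
eef_pos: [0.5772, -0.3161, 0.2514]
eef_rot: [0.001, 0.088, 0.996, -0.001]
wrist_force: [1.0, 1.1, -0.2]
opening: 0.997
[[-0.985  0.175  0.002  0.577]
 [ 0.175  0.985 -0.002 -0.316]
 [-0.002 -0.001 -1.     0.251]
 [ 0.     0.     0.     1.   ]] 6.65
cup_grip [257.1, 269.6] 0.83 [ 0.57709767 -0.31455678  0.095     ]
beaker_top [314.5, 341.2] 0.55 [ 0.66212537 -0.28990862  0.054     ]
```

View pics/w3.png

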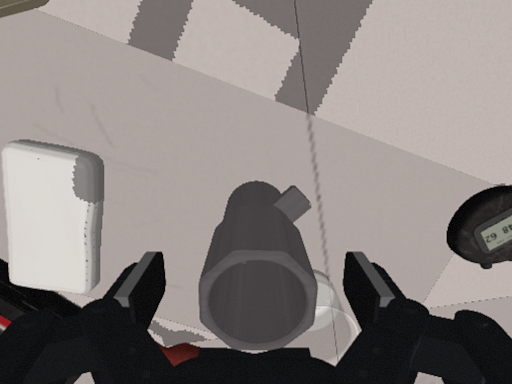

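The cup head at (258,295) sits centred between the pads with its flats parallel to them. I close the jaws.

```bash
python3 -m handwheel '[{"offset":[0,0,0],"spin":0,"grip":0},{"offset":[0,0,0],"spin":0,"grip":0},{"offset":[0,0,0],"spin":0,"grip":0},{"offset":[0,0,0],"spin":0,"grip":0},{"offset":[0,0,0],"spin":0,"grip":0},{"offset":[0,0,0],"spin":0,"grip":0},{"offset":[0,0,0],"spin":0,"grip":0},{"offset":[0,0,0],"spin":0,"grip":0}]' && python3 -m handwheel '[{"offset":[0,0,-0.03],"spin":0,"grip":0},{"offset":[0,0,-0.08],"spin":0,"grip":0},{"offset":[0,0,-0.13],"spin":0,"grip":0},{"offset":[0,0,-0.18],"spin":0,"grip":0},{"offset":[0,0,-0.22],"spin":0,"grip":0},{"offset":[0,0,-0.22],"spin":0,"grip":0},{"offset":[0,0,-0.22],"spin":0,"grip":0}]' && python3 r2.py w4
```

```text
time_s: 7.8
eef_pos: [0.5768, -0.3156, 0.2501]
eef_rot: [0.0, 0.088, 0.996, -0.0]
wrist_force: [0.7, 1.4, 5.8]
opening: 0.532
time_s: 8.68
eef_pos: [0.5762, -0.3156, 0.4672]
eef_rot: [-0.002, 0.088, 0.996, 0.001]
wrist_force: [-1.1, 0.5, -3.0]
opening: 0.533
[[-0.984  0.175 -0.003  0.576]
 [ 0.175  0.985  0.002 -0.316]
 [ 0.003  0.001 -1.     0.467]
 [ 0.     0.     0.     1.   ]] 8.725
cup_grip [254.7, 272.7] 0.62 [ 0.7063774  -0.33707164  0.095     ]
```

View pics/w4.png

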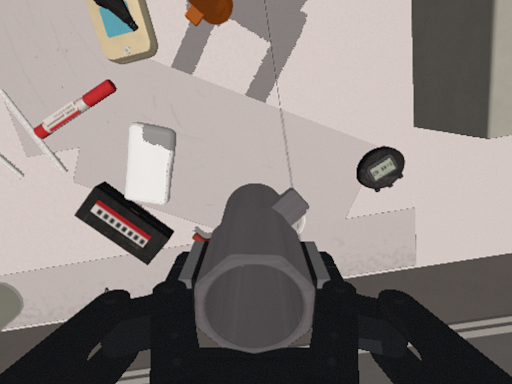

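```bash
cat > r4.py <<'E'
from h import *
import sys
n,dx,a0,o,dz=sys.argv[1],float(sys.argv[2]),float(sys.argv[3]),sys.argv[4],float(sys.argv[5])
im=cv2.imread('pics/'+n+'.png'); f=np.load(n+'.npz')
p=dict(tool_from_camera=f['c'],camera_matrix=f['K']); I=np.eye(4)
big=cv2.resize(im[160:384,150:370],None,fx=2.6,fy=2.6,interpolation=cv2.INTER_CUBIC)
def draw(P,col):
    q=np.array([proj(p,x,I) for x in P]); q=(q-[150,160]+.5)*2.6; cv2.polylines(big,[np.int32(q)],True,col,1)
a=np.radians(a0+22.5+45*np.arange(8)); R=.023/np.cos(np.pi/8)
draw(np.stack([dx+R*np.cos(a),R*np.sin(a),0*a+.130+dz],-1),(0,255,0))
L=np.array([[21,8],[36,8],[36,-8],[21,-8]])/1000; b=np.radians(a0); q=L@np.array([[np.cos(b),np.sin(b)],[-np.sin(b),np.cos(b)]])
for z in(.192,.2): draw(np.column_stack([q[:,0]+dx,q[:,1],np.full(4,z+dz)]),(0,255,255))
cv2.imwrite('pics/'+o+'.png',big)
E
python3 r4.py w4 0 45 r4 0
```

```text
(no output)
```

View pics/r4.png

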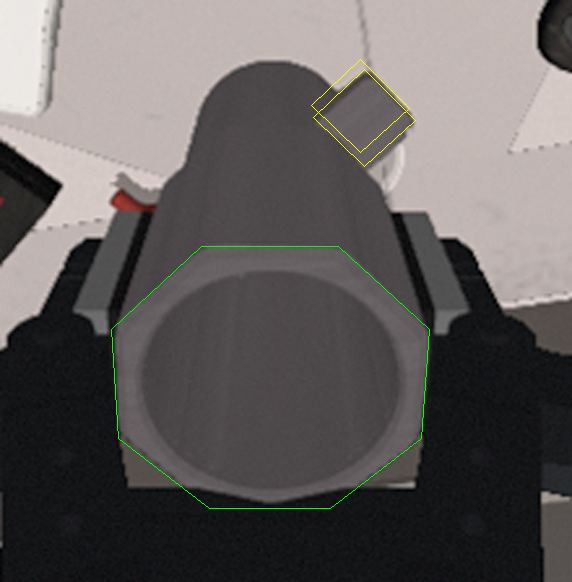

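The overlay matches: the cup is held straight, with the lug 45° from tool x. I carry it over the controller box to the jacket, turning it to the slot angle on the way.

```bash
python3 -m handwheel '[{"offset":[0.02,0.045,0],"spin":0,"grip":0},{"offset":[0.042,0.095,0],"spin":0,"grip":0},{"offset":[0.065,0.145,0],"spin":-8,"grip":0},{"offset":[0.087,0.195,0],"spin":-16,"grip":0},{"offset":[0.109,0.245,0],"spin":-24,"grip":0},{"offset":[0.131,0.295,0],"spin":-32,"grip":0},{"offset":[0.154,0.345,0],"spin":-40,"grip":0},{"offset":[0.176,0.395,0],"spin":-48,"grip":0},{"offset":[0.198,0.445,0],"spin":-56,"grip":0},{"offset":[0.22,0.495,0],"spin":-64,"grip":0},{"offset":[0.243,0.545,0],"spin":-70,"grip":0},{"offset":[0.257,0.577,0],"spin":-73.4,"grip":0},{"offset":[0.266,0.598,0],"spin":-73.4,"grip":0},{"offset":[0.266,0.598,0],"spin":-73.4,"grip":0},{"offset":[0.266,0.598,0],"spin":-73.4,"grip":0},{"offset":[0.266,0.598,0],"spin":-73.4,"grip":0}]' && python3 r2.py w5
```

```text
time_s: 10.88
eef_pos: [0.4198, 0.3189, 0.4695]
eef_rot: [-0.0, -0.524, 0.852, -0.0]
wrist_force: [-0.5, -0.1, -2.5]
opening: 0.535
[[-0.45  -0.893 -0.     0.42 ]
 [-0.893  0.45  -0.     0.319]
 [ 0.001  0.    -1.     0.469]
 [ 0.     0.     0.     1.   ]] 10.925
cup_grip [255.2, 273.5] 0.6 [0.47948635 0.44068569 0.095     ]
cup_grip [117.8, 181.0] 0.34 [0.56673131 0.26004175 0.095     ]
```

View pics/w5.png

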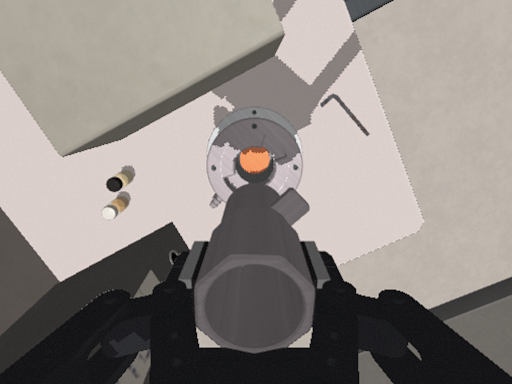

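```bash
cat > r5.py <<'E'
from h import *
import sys
n,c,o,yaw=sys.argv[1],eval(sys.argv[2]),sys.argv[3],float(sys.argv[4])
im=cv2.cvtColor(cv2.imread('pics/'+n+'.png'),cv2.COLOR_BGR2RGB); f=np.load(n+'.npz')
p=dict(color=im,tool_from_camera=f['c'],camera_matrix=f['K'])
r=rectify(p,f['T'],c,.08,n=600)
for R in (40,57.5): cv2.circle(r,(300,300),int(R*3.75),(0,255,0),1)
b=np.radians(yaw)
d=np.array([np.cos(b),-np.sin(b)])*216
cv2.line(r,tuple(np.int32(300-d)),tuple(np.int32(300+d)),(255,0,0),1)
cv2.imwrite('pics/'+o+'.png',r)
E
python3 r5.py w5 '(.4195,.3195)' r5 18.3
```

```text
(no output)
```

View pics/r5.png

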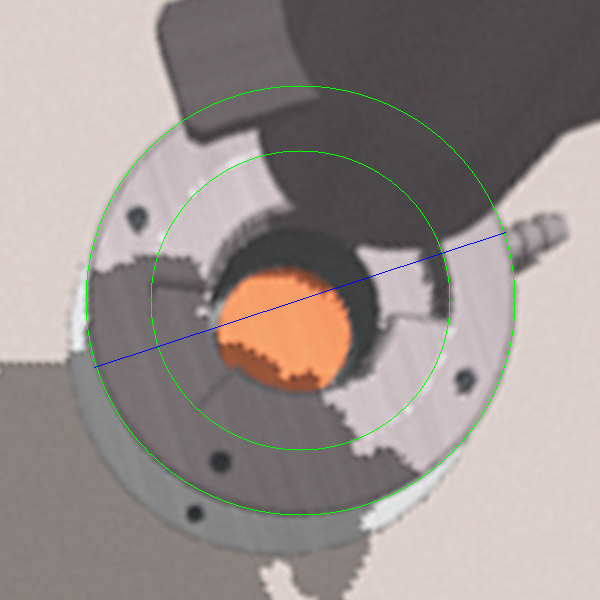

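```bash
python3 -m handwheel '[{"offset":[-0.0009,0.0005,0.04],"spin":0,"grip":0},{"offset":[-0.0009,0.0005,0.08],"spin":0,"grip":0},{"offset":[-0.0009,0.0005,0.115],"spin":0,"grip":0},{"offset":[-0.0009,0.0005,0.125],"spin":0,"grip":0},{"offset":[-0.0009,0.0005,0.135],"spin":0,"grip":0},{"offset":[-0.0009,0.0005,0.145],"spin":0,"grip":0},{"offset":[-0.0009,0.0005,0.155],"spin":0,"grip":0},{"offset":[-0.0009,0.0005,0.165],"spin":0,"grip":0},{"offset":[-0.0009,0.0005,0.175],"spin":0,"grip":0},{"offset":[-0.0009,0.0005,0.179],"spin":0,"grip":0},{"offset":[-0.0009,0.0005,0.179],"spin":0,"grip":0}]' && python3 r2.py w6
```

```text
time_s: 12.45
eef_pos: [0.4194, 0.3207, 0.2903]
eef_rot: [-0.0, -0.525, 0.851, 0.0]
wrist_force: [0.2, -1.4, -2.2]
opening: 0.532
[[-0.449 -0.893 -0.001  0.419]
 [-0.893  0.449 -0.     0.321]
 [ 0.001  0.    -1.     0.29 ]
 [ 0.     0.     0.     1.   ]] 12.5
cup_grip [253.9, 274.0] 0.71 [0.43090194 0.34352819 0.095     ]
```

View pics/w6.png

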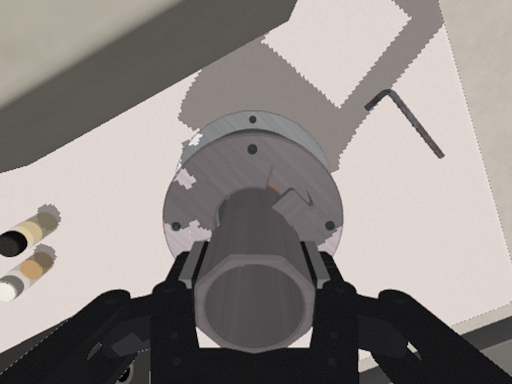

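The cup body is in the bore with no side force, and the lug at (293,205) lies over its slot. I lower it on to the spring plate.

```bash
python3 -m handwheel '[{"offset":[0,0,0.004],"spin":0,"grip":0},{"offset":[0,0,0.008],"spin":0,"grip":0},{"offset":[0,0,0.012],"spin":0,"grip":0},{"offset":[0,0,0.012],"spin":0,"grip":0},{"offset":[0,0,0.012],"spin":0,"grip":0}]' && python3 r2.py w7 && python3 - <<'E'
import cv2
a=cv2.imread('pics/w7.png');cv2.imwrite('pics/w7c.png',cv2.resize(a[110:384,130:380],None,fx=2.1,fy=2.1,interpolation=2))
E
```

```text
time_s: 13.28
eef_pos: [0.4195, 0.3207, 0.2787]
eef_rot: [-0.0, -0.525, 0.851, 0.0]
wrist_force: [-0.2, -0.3, -2.0]
opening: 0.535
[[-0.449 -0.893 -0.     0.419]
 [-0.893  0.449 -0.     0.321]
 [ 0.     0.    -1.     0.279]
 [ 0.     0.     0.     1.   ]] 13.325
cup_grip [253.9, 270.8] 0.59 [0.4269373 0.3353235 0.095    ]
```

View pics/w7c.png

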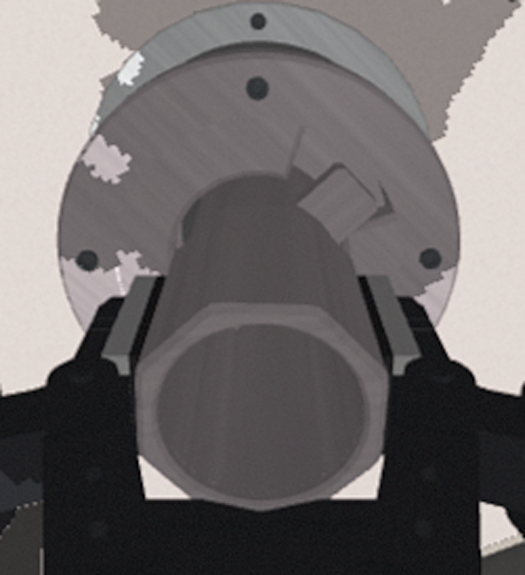

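```bash
python3 -m handwheel '[{"offset":[0,0,0.003],"spin":0,"grip":0},{"offset":[0,0,0.006],"spin":0,"grip":0},{"offset":[0,0,0.006],"spin":0,"grip":0}]' && python3 -m handwheel '[{"offset":[0,0,0.004],"spin":0,"grip":0},{"offset":[0,0,0.008],"spin":0,"grip":0},{"offset":[0,0,0.011],"spin":0,"grip":0},{"offset":[0,0,0.011],"spin":0,"grip":0},{"offset":[0,0,0.011],"spin":0,"grip":0}]'
```

```text
time_s: 13.85
eef_pos: [0.4196, 0.3208, 0.273]
eef_rot: [0.0, -0.525, 0.851, 0.0]
wrist_force: [-0.9, -0.2, 3.8]
opening: 0.536
time_s: 14.48
eef_pos: [0.4197, 0.3209, 0.2627]
eef_rot: [0.0, -0.525, 0.851, -0.0]
wrist_force: [-2.6, -1.4, 10.5]
opening: 0.532
```

```bash
python3 -m handwheel '[{"offset":[0,0,0.001],"spin":0,"grip":0},{"offset":[0,0,0.002],"spin":0,"grip":0},{"offset":[0,0,0.002],"spin":0,"grip":0},{"offset":[0,0,0.002],"spin":0,"grip":0}]'
```

```text
time_s: 14.98
eef_pos: [0.4197, 0.321, 0.2619]
eef_rot: [0.0, -0.525, 0.851, -0.0]
wrist_force: [-6.6, -3.0, 20.3]
opening: 0.534
```

```bash
python3 -m handwheel '[{"offset":[0.0005,0.0004,-0.001],"spin":0,"grip":0},{"offset":[0.0005,0.0004,-0.001],"spin":4,"grip":0},{"offset":[0.0005,0.0004,-0.001],"spin":8,"grip":0},{"offset":[0.0005,0.0004,-0.001],"spin":12,"grip":0},{"offset":[0.0005,0.0004,-0.001],"spin":15,"grip":0},{"offset":[0.0005,0.0004,-0.001],"spin":15,"grip":0}]' && python3 r2.py w8 && python3 - <<'E'
from h import *
o=ctrl.get_obs();print(o['torque'],o['wrist_force'])
a=cv2.imread('pics/w8.png');cv2.imwrite('pics/w8c.png',cv2.resize(a[110:384,130:380],None,fx=2.1,fy=2.1,interpolation=2))
E
```

```text
time_s: 15.72
eef_pos: [0.42, 0.321, 0.2627]
eef_rot: [0.002, -0.409, 0.913, 0.0]
wrist_force: [-0.7, -0.1, 11.8]
opening: 0.535
[[-0.666 -0.746  0.004  0.42 ]
 [-0.746  0.666  0.002  0.321]
 [-0.004 -0.002 -1.     0.263]
 [ 0.     0.     0.     1.   ]] 15.775
cup_grip [253.4, 273.1] 0.85 [0.4263428  0.32712266 0.095     ]
[-0.02880816  0.23176088 -0.09014505] [-1.13219534  0.48261966 13.03171521]
```

View pics/w8c.png

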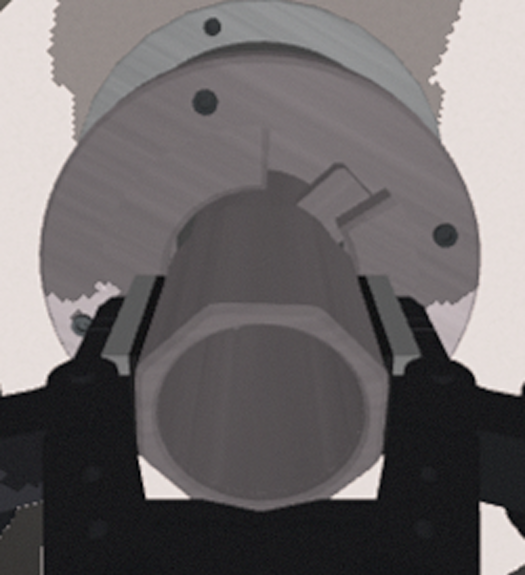

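The lug is sliding under the ring edge at (340,215) and the torque is only 0.1 N m, so it turns freely. I carry on.

```bash
python3 -m handwheel '[{"offset":[0,0,0],"spin":5,"grip":0},{"offset":[0,0,0],"spin":10,"grip":0},{"offset":[0,0,0],"spin":16,"grip":0},{"offset":[0,0,0],"spin":22,"grip":0},{"offset":[0,0,0],"spin":28,"grip":0},{"offset":[0,0,0],"spin":34,"grip":0},{"offset":[0,0,0],"spin":40,"grip":0},{"offset":[0,0,0],"spin":46,"grip":0},{"offset":[0,0,0],"spin":50,"grip":0},{"offset":[0,0,0],"spin":50,"grip":0},{"offset":[0,0,0],"spin":50,"grip":0}]' && python3 - <<'E'
from h import *
o=ctrl.get_obs();print(o['torque'],o['wrist_force'],np.degrees(np.arctan2(tcpT()[1,1],tcpT()[0,1])))
E
python3 -m handwheel '[{"offset":[0,0,0],"spin":2,"grip":0},{"offset":[0,0,0],"spin":4,"grip":0},{"offset":[0,0,0],"spin":5,"grip":0},{"offset":[0,0,0],"spin":5,"grip":0},{"offset":[0,0,0],"spin":5,"grip":0}]' && python3 - <<'E'
from h import *
o=ctrl.get_obs();print(o['torque'],o['wrist_force'],np.degrees(np.arctan2(tcpT()[1,1],tcpT()[0,1])))
E
```

```text
time_s: 17.3
eef_pos: [0.4201, 0.3208, 0.2626]
eef_rot: [0.002, 0.015, 1.0, 0.001]
wrist_force: [-0.3, -1.8, 11.0]
opening: 0.533
[-0.25824481  0.1488909  -0.08342853] [-0.30499147 -1.75358719 11.01024922] 88.30467393431209
time_s: 17.92
eef_pos: [0.4194, 0.3207, 0.2624]
eef_rot: [0.001, 0.058, 0.998, 0.0]
wrist_force: [-4.5, -2.7, 14.0]
opening: 0.531
[-0.37757725  0.63150805  0.2672064 ] [-4.52895441 -2.73228162 14.01901262] 83.3669921022216
```

```bash
python3 -m handwheel '[{"offset":[0,0,0],"spin":1,"grip":0},{"offset":[0,0,0],"spin":2,"grip":0},{"offset":[0,0,0],"spin":2,"grip":0},{"offset":[0,0,0],"spin":2,"grip":0}]' && python3 - <<'E'
from h import *
o=ctrl.get_obs();print(o['torque'],o['wrist_force'],np.degrees(np.arctan2(tcpT()[1,1],tcpT()[0,1])))
E
python3 -m handwheel '[{"offset":[0,0,0],"spin":1,"grip":0},{"offset":[0,0,0],"spin":2,"grip":0},{"offset":[0,0,0],"spin":2,"grip":0},{"offset":[0,0,0],"spin":2,"grip":0}]' && python3 r2.py w9; python3 - <<'E'
from h import *
o=ctrl.get_obs();print(o['torque'],o['wrist_force'],np.degrees(np.arctan2(tcpT()[1,1],tcpT()[0,1])))
a=cv2.imread('pics/w9.png');cv2.imwrite('pics/w9c.png',cv2.resize(a[110:384,130:380],None,fx=2.1,fy=2.1,interpolation=2))
E
```

```text
time_s: 18.42
eef_pos: [0.419, 0.3206, 0.2623]
eef_rot: [0.0, 0.075, 0.997, -0.0]
wrist_force: [-6.7, -1.8, 16.3]
opening: 0.532
[-0.50510898  0.99612793  0.34724611] [-6.73995623 -1.76823392 16.34110229] 81.37785060132468
time_s: 18.92
eef_pos: [0.4189, 0.3207, 0.2622]
eef_rot: [0.0, 0.092, 0.996, -0.0]
wrist_force: [-5.9, -2.2, 14.3]
opening: 0.533
[[-0.983  0.183  0.001  0.419]
 [ 0.183  0.983 -0.001  0.321]
 [-0.001 -0.001 -1.     0.262]
 [ 0.     0.     0.     1.   ]] 18.975
cup_grip [254.2, 274.7] 0.9 [0.42757144 0.31929649 0.095     ]
[-0.69175246  0.98402523  0.92213343] [-5.42930927 -2.49071803 15.14536733] 79.46585046235718
```

View pics/w9c.png

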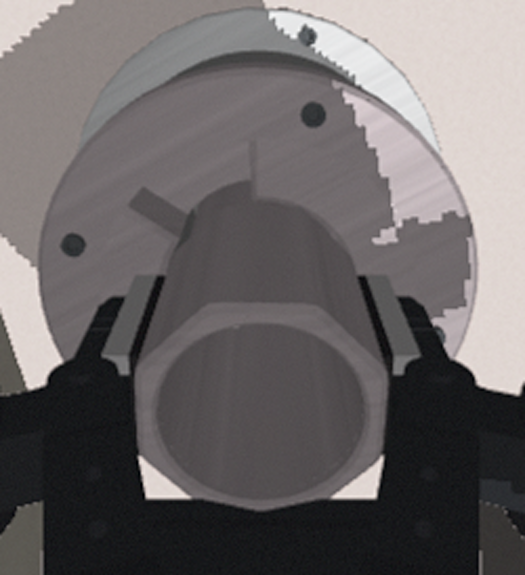

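```bash
python3 -m handwheel '[{"offset":[0,0,0],"spin":1,"grip":0},{"offset":[0,0,0],"spin":2,"grip":0},{"offset":[0,0,0],"spin":2,"grip":0},{"offset":[0,0,0],"spin":2,"grip":0}]' && python3 - <<'E'
from h import *
o=ctrl.get_obs();print(o['torque'],o['wrist_force'],np.degrees(np.arctan2(tcpT()[1,1],tcpT()[0,1])))
E
```

```text
time_s: 19.62
eef_pos: [0.419, 0.3207, 0.2622]
eef_rot: [0.001, 0.108, 0.994, -0.0]
wrist_force: [-4.5, -2.4, 13.7]
opening: 0.534
[-0.54112707  0.86445597  1.57875945] [-4.46203232 -2.38928078 13.65787987] 77.55734233385056
```

The torque climbs to 1.6 N m, so the lugs are at the stop. I ease off 2° and let go.

```bash
python3 -m handwheel '[{"offset":[0,0,0],"spin":-2,"grip":0},{"offset":[0,0,0],"spin":-2,"grip":0.6},{"offset":[0,0,0],"spin":-2,"grip":0.7},{"offset":[0,0,0],"spin":-2,"grip":1},{"offset":[0,0,0],"spin":-2,"grip":1},{"offset":[0,0,0],"spin":-2,"grip":1},{"offset":[0,0,0],"spin":-2,"grip":1},{"offset":[0,0,0],"spin":-2,"grip":1}]' && python3 r2.py w10
```

```text
time_s: 20.62
eef_pos: [0.4189, 0.3205, 0.2607]
eef_rot: [0.0, 0.093, 0.996, 0.0]
wrist_force: [-0.4, 0.2, -0.3]
opening: 0.998
[[-0.983  0.185  0.     0.419]
 [ 0.185  0.983  0.     0.32 ]
 [-0.     0.    -1.     0.261]
 [ 0.     0.     0.     1.   ]] 20.675
cup_grip [256.7, 282.2] 0.68 [0.4310384  0.31982837 0.095     ]
```

View pics/w10.png

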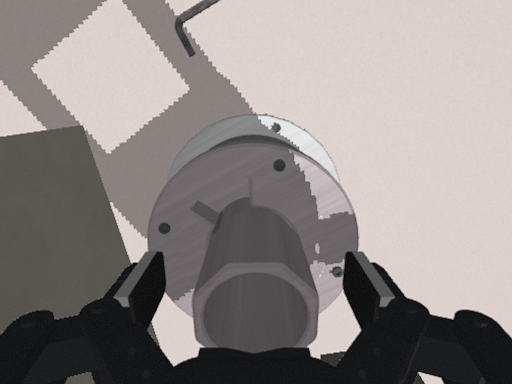

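```bash
python3 -m handwheel '[{"offset":[0,0,-0.02],"spin":0,"grip":1},{"offset":[0,0,-0.06],"spin":0,"grip":1},{"offset":[0,0,-0.11],"spin":0,"grip":1},{"offset":[0,0,-0.16],"spin":0,"grip":1},{"offset":[0,0,-0.2],"spin":0,"grip":1},{"offset":[0,0,-0.2],"spin":0,"grip":1},{"offset":[0,0,-0.2],"spin":0,"grip":1}]' && python3 r2.py w11 && cat > r6.py <<'E'
from h import *
n='w11'
im=cv2.imread('pics/'+n+'.png'); f=np.load(n+'.npz'); p=dict(tool_from_camera=f['c'],camera_matrix=f['K'])
u0,v0,w,h=150,60,200,170; S=3.8
big=cv2.resize(im[v0:v0+h,u0:u0+w],None,fx=S,fy=S,interpolation=cv2.INTER_CUBIC)[:,:800]
c=np.array([.4197,.3198])
for zr,col,yaw in((.137,(0,255,0),-49.7),(.130,(0,0,255),-49.7),(.145,(255,0,0),-49.7)):
    a=np.radians(yaw+22.5+45*np.arange(8)); R=.023/np.cos(np.pi/8)
    q=np.array([proj(p,np.array([c[0]+R*np.cos(t),c[1]+R*np.sin(t),zr]),f['T']) for t in a])
    cv2.polylines(big,[np.int32((q-[u0,v0]+.5)*S)],True,col,1)
cv2.imwrite('pics/r6.png',big[:600])
E
python3 r6.py
```

```text
time_s: 21.7
eef_pos: [0.4186, 0.3204, 0.46]
eef_rot: [-0.0, 0.093, 0.996, -0.0]
wrist_force: [0.4, -0.5, -0.1]
opening: 0.999
[[-0.983  0.185 -0.001  0.419]
 [ 0.185  0.983 -0.     0.32 ]
 [ 0.001 -0.    -1.     0.46 ]
 [ 0.     0.     0.     1.   ]] 21.75
cup_grip [256.0, 176.9] 0.91 [0.42523822 0.32142525 0.095     ]
cup_lugs [254.9, 164.7] 0.65 [0.42049802 0.32116442 0.05      ]
```

View pics/r6.png

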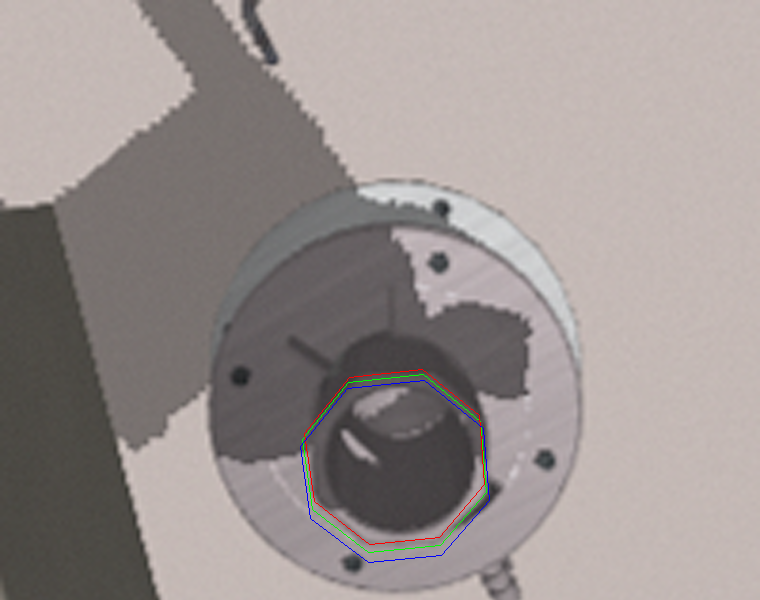

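View pics/w11.png

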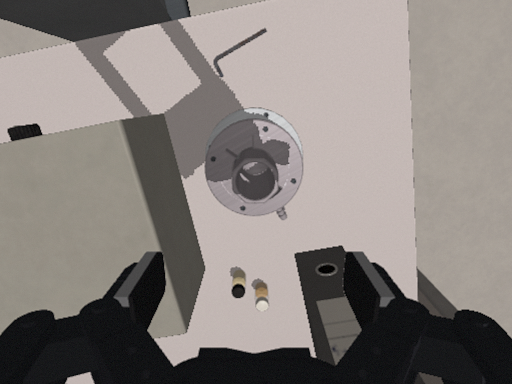

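```bash
python3 - <<'E'
from h import *
T=tcpT()
p=cams.camera('wrist'); u0,v0=215,140; S=7
b=cv2.resize(cv2.cvtColor(p['color'],cv2.COLOR_RGB2BGR)[v0:v0+75,u0:u0+85],None,fx=S,fy=S,interpolation=cv2.INTER_CUBIC)
def dr(b,p,T,c,zr,yaw,col,o,S):
    a=np.radians(yaw+22.5+45*np.arange(8)); R=.023/np.cos(np.pi/8)
    q=np.array([proj(p,np.array([c[0]+R*np.cos(t),c[1]+R*np.sin(t),zr]),T) for t in a])
    cv2.polylines(b,[np.int32((q-o+.5)*S)],True,col,1)
c=(.4197,.3198)
b2=b.copy(); dr(b2,p,T,c,.137,-53,(0,255,0),np.array([u0,v0]),S)
cv2.imwrite('pics/z1.png',b2)
s=cams.camera('scene'); save(s,'scene1'); u0,v0=190,215; S=7
b=cv2.resize(cv2.cvtColor(s['color'],cv2.COLOR_RGB2BGR)[v0:v0+85,u0:u0+95],None,fx=S,fy=S,interpolation=cv2.INTER_CUBIC)
for zr,col in((.137,(0,255,0)),(.130,(0,0,255)),(.145,(255,0,0))): dr(b,s,None,c,zr,-53,col,np.array([u0,v0]),S)
cen=np.array([[c[0]+.0575*np.cos(t),c[1]+.0575*np.sin(t),.08] for t in np.linspace(0,6.28,60)])
cv2.polylines(b,[np.int32((np.array([proj(s,x) for x in cen])-[u0,v0]+.5)*S)],True,(0,255,255),1)
cv2.imwrite('pics/z2.png',b)
E
```

```text
(no output)
```

View pics/z1.png

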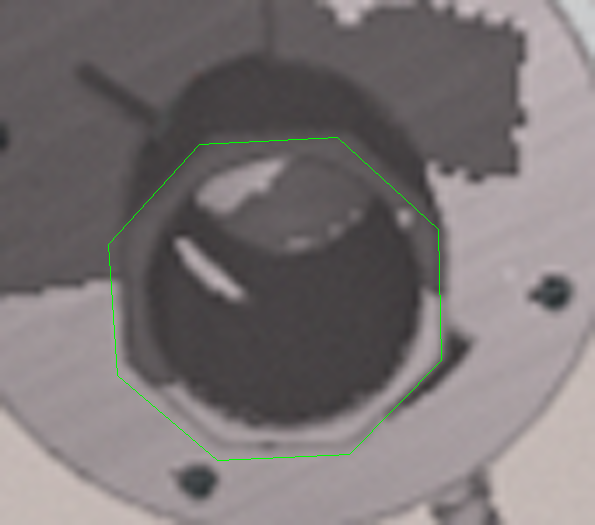

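View pics/z2.png

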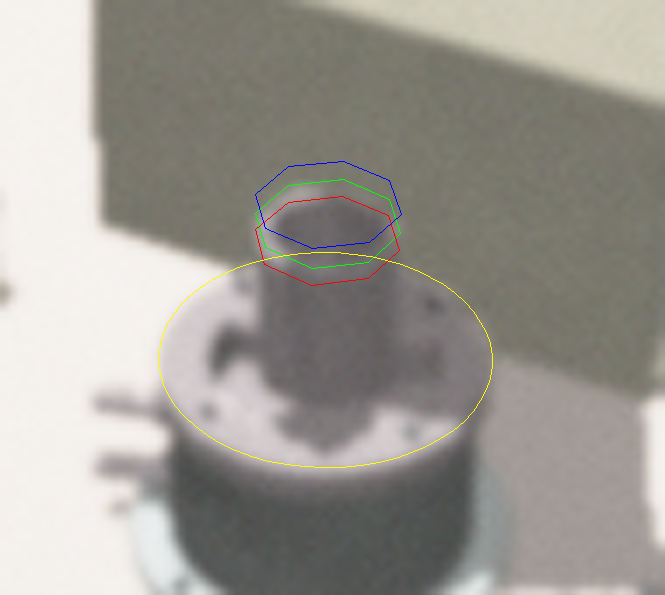

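```bash
python3 - <<'E'
from h import *
s=cams.camera('scene'); u0,v0=218,234; S=11; c=(.4197,.3198); out=[]
b0=cv2.resize(cv2.cvtColor(s['color'],cv2.COLOR_RGB2BGR)[v0:v0+50,u0:u0+36],None,fx=S,fy=S,interpolation=cv2.INTER_CUBIC)
b0=cv2.convertScaleAbs(b0,alpha=1.4,beta=-40)
for zr in(.133,.137):
    b=b0.copy(); a=np.radians(-53+22.5+45*np.arange(8)); R=.023/np.cos(np.pi/8)
    q=np.array([proj(s,np.array([c[0]+R*np.cos(t),c[1]+R*np.sin(t),zr])) for t in a])
    cv2.polylines(b,[np.int32((q-[u0,v0]+.5)*S)],True,(0,255,0),1); out.append(b)
cv2.imwrite('pics/z3.png',np.hstack(out))
w=cams.camera('top'); save(w,'top1')
E
```

```text
(no output)
```

View pics/z3.png

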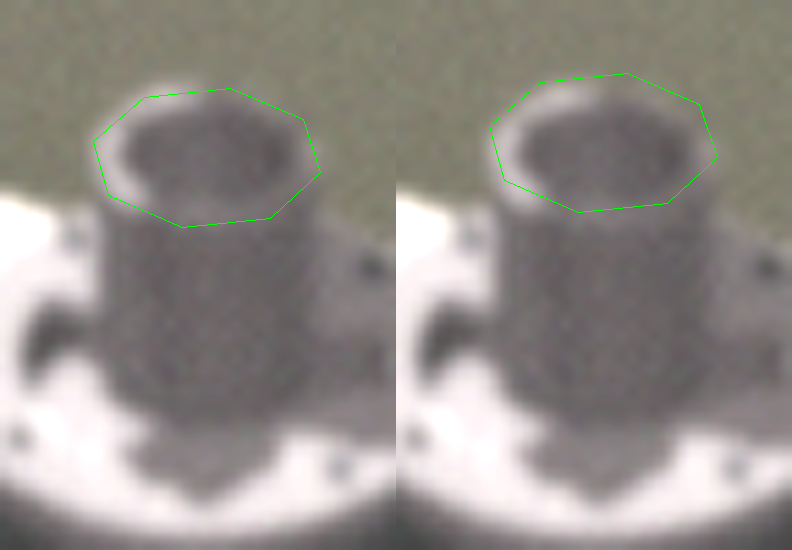

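View pics/top1.png

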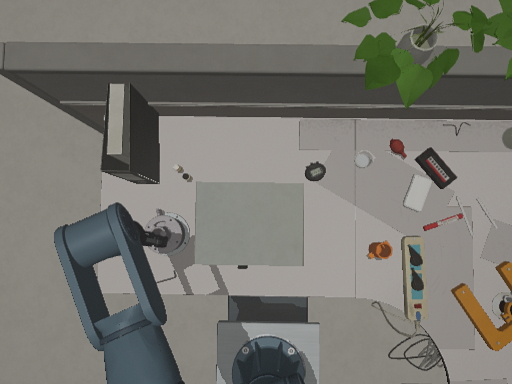

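The height reading is ambiguous at this resolution: 133 mm would mean turned but not seated in the notches, 137 mm locked. I compare close wrist views from before and after release.

```bash
cat > r7.py <<'E'
from h import *
def ov(n,zs,dx,dy,ang):
    im=cv2.imread('pics/'+n+'.png'); f=np.load(n+'.npz'); p=dict(tool_from_camera=f['c'],camera_matrix=f['K'])
    u0,v0,S=180,240,5
    b=cv2.resize(im[v0:v0+118,u0:u0+150],None,fx=S,fy=S,interpolation=cv2.INTER_CUBIC); b=cv2.convertScaleAbs(b,alpha=1.6,beta=0)
    for z,col in zs:
        a=np.radians(ang+22.5+45*np.arange(8)); R=.023/np.cos(np.pi/8)
        q=np.array([proj(p,np.array([dx+R*np.cos(t),dy+R*np.sin(t),z]),np.eye(4)) for t in a])
        cv2.polylines(b,[np.int32((q-[u0,v0]+.5)*S)],True,col,1)
    return b
import sys
cv2.imwrite('pics/o9.png',ov('w9',[(.130,(0,255,0)),(.133,(0,0,255))],0,0,45))
cv2.imwrite('pics/o10.png',ov('w10',[(.1237,(0,255,0)),(.1277,(0,0,255))],0,0,45))
E
python3 r7.py
```

```text
(no output)
```

View pics/o9.png

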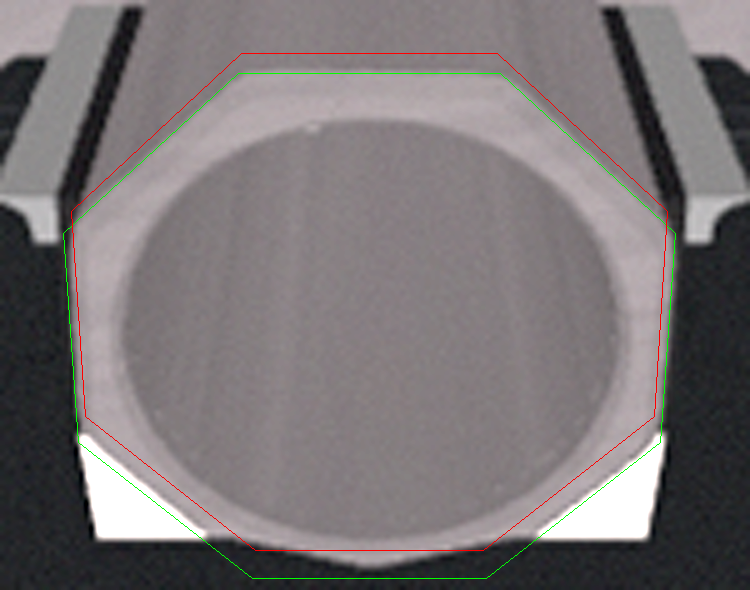

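View pics/o10.png

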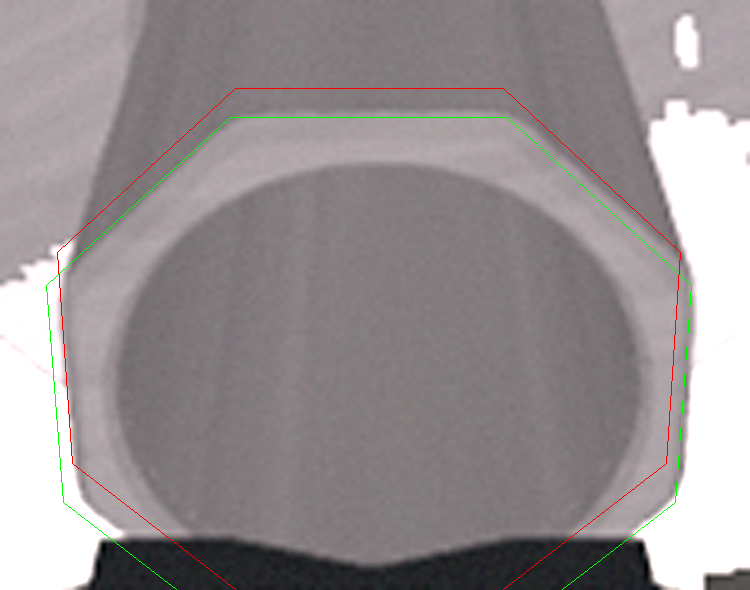

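```bash
python3 - <<'E'
import cv2,numpy as np
for n,rows in(('w4',(300,312)),('w9',(300,312)),('w10',(305,325))):
    g=cv2.GaussianBlur(cv2.cvtColor(cv2.imread(f'pics/{n}.png'),cv2.COLOR_BGR2GRAY).astype(float),(3,3),.8)
    W=[]
    for r in range(*rows):
        l=g[r,195:225]; R=g[r,285:315]
        dl=np.diff(l); dr=np.diff(R)
        def sub(d,k):
            a,b,c=d[k-1:k+2]; return k+.5*(a-c)/(a-2*b+c)
        # rim->hole: falling on left; rising on right
        kl=np.argmin(dl[2:-2])+2; kr=np.argmax(dr[2:-2])+2
        W.append((285+sub(dr,kr))-(195+sub(dl,kl)))
    print(n,np.round(W,1),max(W))
E
```

```text
w4 [ 98.5  98.7  99.3  99.5  99.1  99.8 100.1 101.7 101.6  99.8  99.5  99. ] 101.74034681860178
w9 [ 98.4  98.7  98.9  98.7  99.1  99.7 100.2 102.  101.8 101.7  99.1  99. ] 101.958477749792
w10 [102.  102.6 103.  103.1 103.3 103.5 106.2 106.9 104.7 104.7 104.8 105.1
 105.3 105.4 105.3 105.2 104.8 104.  103.6 103.3] 106.92539459249477
```

The mouth looks 5.6% wider after release, which is a rise of 5 to 5.5 mm from where I held it, and an unseated cup could rise at most 3 mm. So the cup is in the notches. The bystanders stand where they did, so I hand in.

```bash
python3 -c "
from bench import ctrl
print(ctrl.get_obs()['time_s'],ctrl.hand_in())"
```

```text
the job is handed in; nothing more can be done
22.1 None
```

The steel cup is in the jacket and, by my checks, locked. I handed the job in at 22.1 s with the gripper open and clear above it. I lowered the cup through the slots, pushed it down until the force rose to 20 N at the groove floor, and turned it clockwise until the torque climbed to about 1.6 N m. Then I eased off 2° and let go.

**Angle:** the cup stands about 71° clockwise of the slots, inside the notch range of about 64 to 72°.

**Height:** close wrist pictures before and after letting go show a rise of about 5 to 5.5 mm from the held position. A cup not in the notches could rise at most 3 mm. The scene camera gave a rim height of about 135 mm, between locked (137) and unseated (133), so it could not decide the matter. I did not test the lock by pulling on the cup.

**Bystanders:** in the last top picture the beaker, vials, stopwatch and orange look-alike were where they started.

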